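# Release a latched spares drawer with a rod through its sloped slot

## Robot

A 6-joint arm with a two-finger parallel gripper is mounted at the origin on a cart in front of the work surface, level with it; the furniture and walls round the work are solid. World frame = base frame: x ahead of the robot, y to its left, z up, the work surface at z = 0. Lengths are in m, angles in degrees, forces in N, time in s.
With the tool pointing down it reaches from about 0.375 to 0.9 m from the base axis. Payload 3.1 kg.
Tool frame: the origin (TCP) lies midway between the tips of the shut fingers; the grasp point (between the pads) lies 19 mm behind it; z points along the fingers, y is the line along which they close (so a half turn about z gives the same grasp; the last joint's range is limited). The gripper opens to 87 mm and grips with 3 to 60 N. Pads are 19 mm wide; open, the fingers measure 117 mm over their backs; the gripper's body (75 mm by 190 mm) begins 51 mm behind the grasp point.
Start: joints at [54.975, 30.224, 82.088, -0, 67.689, -10.227], TCP at [0.262, 0.567, 0.223] pointing down, gripper open.
Joint ranges: [-176.69, 176.69], [-43.24, 126.21], [12.49, 139.97], [-82, 262], [0, 151.66], [-163.58, 163.58]. Speed limits (degrees/s): [159.86, 159.86, 180, 180, 180, 180].

## Interface

Orientations are given as a 3x3 rotation matrix whose columns are the frame's x, y, z axes.
In Python, from rig import bot gives the robot as it stands.
- The arm moves only by the tool creep_tool, called after "Emit:" by a JSON object that holds its "op" and its "data", one argument or row to a line. Schema: {"type":"object","properties":{"deltas":{"type":"string"},"only":{"type":"string"},"quiet":{"type":"boolean"},"lines":{"type":"string"}},"required":["deltas"],"additionalProperties":false}. deltas is a string of 1 to 20 rows, one to a line, with the numbers parted by commas; each row has 7 numbers: dx, dy, dz in cm, then a rotation vector rx, ry, rz in units of 2 degrees, then the opening from 0.0 (shut) to 1.0 (fully open); each row is the pose to reach, as a shift and turn from the pose commanded when the call began, along the tool's axes at that moment; what a row does not reach only later rows make up. A row lasts 1/10 s, in which the tool goes at most 0.05 m and 8.59 degrees, less where a joint would pass 70% of its speed; a pose out of reach is approached as far as the arm can. The fingers move at their own pace and stop on an object; the grip force is fixed at half the most. Time passes only in rows, so rows that do not move let the fingers close. The tool returns the time, the measured TCP pose, the force, the opening and the grip force at its end. only (a regular expression) keeps the lines of the reply that match it, lines (a string "A,B") keeps lines A to B, and quiet returns only ok. Input that does not fit is refused with a message, and nothing moves.
- bot.read_state(): the state, without advancing time (a new reading comes with each control period).
- bot.capture(name): name is "side" or "top"; returns a dict with "color" (480x640x3 uint8, red, green, blue), "K" (3x3 intrinsics, pixels), "view" (4x4, takes a point from world to camera coordinates). Camera axes: x right, y up, looking along -z (the intrinsics and any distortion apply to the point x, -y, -z); pixel columns grow to the right and rows downward; lengths in m; the calibration is good to about 2 mm. A picture is of the moment at which its call begins. There is no depth.
- bot.hand_in(): hands the job in; it is judged then, once.
The state is a dict: "time_s": time; "joint_positions": joint angles; "qvel": joint speeds; "tau": joint torques, N m; "position": TCP position; "tcp_rot": TCP orientation; "force": force on the tool from outside, world axes, zero at the start; "moment": the same for the moment, N m; "opening": opening from 0.0 (shut) to 1.0 (fully open); "grasp_force": force on a finger pad.
Only numpy, scipy, OpenCV 4.12 (cv2) and the standard library are available. Lean on these libraries where they do the work, as an engineer would, in place of code of your own. Each camera call takes 0.05 s, during which the arm holds its last target. There are 200 camera calls.

## Task

The drawer of the small grey spares cabinet is held shut by a hidden catch. Take the long slender release rod from the rack (not the thick or the short one), push it squarely through the narrow slot in the sloped front to press the catch tab until the drawer springs out, hang the rod back in the rack, and pull the drawer fully open by its knob. Leave the other rods in the rack, and do not knock over or shove the cans and the jar that stand about.

Things in the scene. Friction and masses are not known exactly. Their poses are not given: they have to be found in the camera images.
- spares_cabinet: Small grey sheet-steel cabinet fixed on the bench, 200 (x) x 130 (y) x 163 mm; origin at the centre of its underside; its front (drawer, slope) faces its own -x. Front edge at x = -0.100, upright up to z = 0.075, then a slope rises at 35 degrees from horizontal to z = 0.163 at x = +0.025, then a flat top. The slot is in the slope.
- slot_mouth (a point): Centre of the slot at the outer face of the slope, at (-0.0375, 0, 0.119) in the cabinet's frame. The slot is 32 mm long along the cabinet's y and 15 mm wide up the slope, through a 4 mm plate. Its axis, inward, is (0.574, 0, -0.819) in the cabinet's frame: a rod that goes in square leans 35 degrees from vertical, its upper end towards the cabinet's front.
- tab_pad (a point): Centre of the hidden catch tab's face, on the slot's axis 48 mm below the outer face of the slope when at rest; the pad is 24 x 30 mm and square to the slot's axis. It moves inward along that axis when pressed.
- release_tab (a joint): Catch angle (rad): 0 at rest, 0.20 at its stop; the pad moves 45 mm x angle (9 mm at the stop). The drawer is freed at about 0.11 to 0.14 (5 to 7 mm of press); about 4 to 6 N is needed. It springs back when let go.
- drawer (a joint): Drawer opening (m) along the cabinet's -x: 0 shut and caught, 0.095 at its outer stop. When freed, a spring throws it out to about 0.035 to 0.05; from there it slides with light friction (about 1 N) and stays where it is left.
- drawer_knob (a point): Centre of the drawer's round black knob, 22 mm diameter, 14 mm thick along x, its axis along the cabinet's x; 38 mm above the bench and, when shut, 25 mm before the drawer front. Can be pinched across y from above.
- rod_rack: Fixed steel rack, 80 (x) x 210 (y) mm, origin at the centre of its underside; its top plate (60 x 210 mm) is at z = 0.130, with three 20 mm square holes in a row along its y, 65 mm apart. Below the plate it is open to 6 mm above the bench; end plates 6 mm thick at y = +-0.101. A rod hangs in each hole by its collar.
- rack_hole_0 (a point): Centre of a rack hole at the top face of the plate (y = -0.065 in the rack).
- rack_hole_1 (a point): Centre of the middle rack hole at the top face of the plate.
- rack_hole_2 (a point): Centre of a rack hole at the top face of the plate (y = +0.065 in the rack).
- release_rod: The release rod: steel shaft 9 mm diameter, 110 mm long, below a round collar 34 mm diameter x 6 mm, below a square black handle 18 x 18 x 45 mm. Origin at the centre of the collar's underside; z up along the handle (collar z 0 to 0.006, handle z 0.006 to 0.051), shaft towards -z; x and y square to the handle's flats. 0.09 to 0.16 kg. Hangs in any one of the three holes, at any turn.
- release_rod_tip (a point): The tip of the release rod's shaft, 110 mm below its origin.
- thick_rod: A look-alike with the same collar and handle but a shaft 18 mm thick, 110 mm long (does not enter the slot). Same origin.
- short_rod: A look-alike with the same collar and handle but a shaft 9 mm thick and only 42 mm long (does not reach the tab). Same origin.
- spray_can: Red and white spray can standing in front of the rack, 60 mm diameter, 187 mm tall; origin at the centre of its base.
- layout_spray: Blue and white spray can standing behind the rack, 56 mm diameter, 162 mm tall; origin at the centre of its base.
- powder_jar: White jar with an orange cap standing beside the cabinet, 44 mm diameter, 102 mm tall; origin at the centre of its base.

How it is judged:
By the outcome, as a careful person would: the job done as asked, in the order asked, and still so for the second after the job is handed in, with the robot touching nothing.
It also fails if it takes over 64 s, if anything falls off the work surface, if the arm or the gripper's body presses on something with over 40 N, if the wrist force passes 120 N, or if a joint passes its speed limit or range.

## Working session

There is one attempt and no reset: what is moved stays moved. The work goes in short steps, Python scripts to look and compute and a tool call to move; the robot and the scene stay as the last step left them, time stands still between calls to the robot, and variables do not carry over. Pictures are saved under pics/ and viewed, at most 11 in all, crops included, and the job is handed in when it is done.

```bash
ls; mkdir -p pics; python3 - <<'E'
from rig import bot
import cv2,numpy as np
np.set_printoptions(precision=4,suppress=True)
for n in("side","top"):
    c=bot.capture(n); cv2.imwrite(f"pics/{n}0.png",c["color"][:,:,::-1]); print(n,c["K"],c["view"],[k for k in c])
s=bot.read_state(); print(s)
E
```

```text
pics
rig.py
side [[534.1629   0.     320.6298]
 [  0.     534.1629 241.1998]
 [  0.       0.       1.    ]] [[ 0.2941 -0.9557 -0.009  -0.334 ]
 [ 0.585   0.1725  0.7925 -0.4027]
 [-0.7559 -0.2383  0.6098 -0.7979]
 [ 0.      0.      0.      1.    ]] ['color', 'K', 'view']
top [[534.3428   0.     325.6215]
 [  0.     534.3428 251.7096]
 [  0.       0.       1.    ]] [[-0.0067 -0.9999  0.0106 -0.1798]
 [ 0.9951 -0.0056  0.0985 -0.5961]
 [-0.0984  0.0112  0.9951 -1.0102]
 [ 0.      0.      0.      1.    ]] ['color', 'K', 'view']
{'time_s': 0.1, 'joint_positions': array([ 54.976 ,  30.2722,  82.1504,  -0.0005,  67.6877, -10.226 ]), 'qvel': array([ 0.0328, -0.1412, -0.216 , -0.0398, -0.0285, -0.0501]), 'tau': array([  0.0004, -44.0983, -17.715 ,   0.0635,   0.0534,  -0.0001]), 'position': array([0.2617, 0.5668, 0.2217]), 'tcp_rot': array([[-0.9078,  0.4194, -0.0011],
       [ 0.4194,  0.9078, -0.0016],
       [ 0.0003, -0.0019, -1.    ]]), 'force': array([ 0.8482, -0.4354, -0.0917]), 'moment': array([ 0.0076, -0.0261, -0.0403]), 'grasp_force': 0.0, 'opening': 0.9951317251837605}
```

View pics/side0.png

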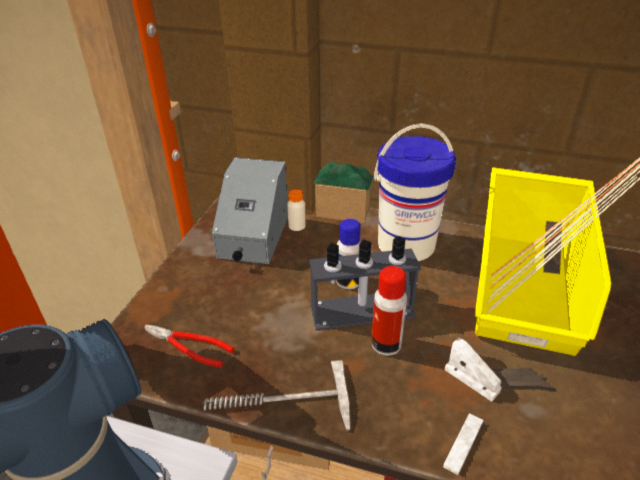

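View pics/top0.png

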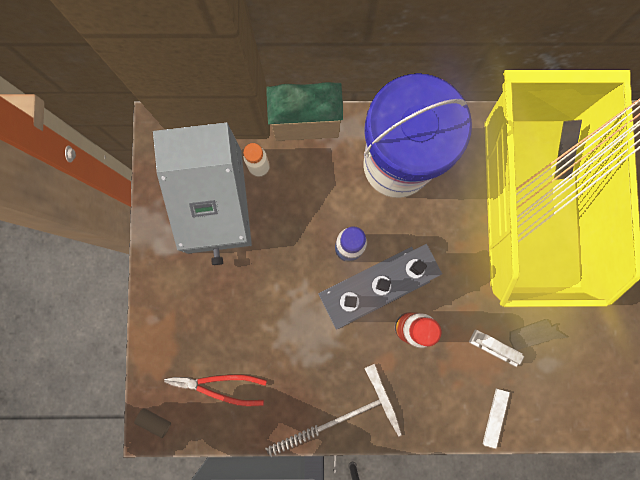

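Side view: the cabinet is at (250,210), the rack at (365,290) with handles at about (333,257), (365,252) and (399,248). The red can is at (388,315) and the blue can at (348,245). The top view shows the collars at about (349,301), (382,286) and (417,268), the slot at (204,208) and the knob at (217,258). I'll zoom in to tell the rods apart.

```bash
cat > h.py <<'E'
import numpy as np,cv2
from rig import bot
np.set_printoptions(precision=4,suppress=True)
def ray(c,p):
    R=c["view"][:3,:3];t=c["view"][:3,3];d=np.linalg.inv(c["K"])@np.array([p[0],p[1],1.]);d=R.T@(d*[1,-1,-1]);return -R.T@t,d
def plane(c,p,z):
    o,d=ray(c,p);return o+d*(z-o[2])/d[2]
def proj(c,X):
    q=c["view"][:3,:3]@np.asarray(X,float)+c["view"][:3,3];q=c["K"]@(q*[1,-1,-1]);return q[:2]/q[2]
def tri(ca,pa,cb,pb):
    (o1,d1),(o2,d2)=ray(ca,pa),ray(cb,pb);s=np.linalg.lstsq(np.c_[d1,-d2],o2-o1,rcond=None)[0]
    a=o1+s[0]*d1;b=o2+s[1]*d2;return (a+b)/2,np.linalg.norm(a-b)
E
python3 - <<'E'
from h import *
a=cv2.imread("pics/side0.png");b=cv2.imread("pics/top0.png")
c1=cv2.resize(a[230:340,300:430],None,fx=4.5,fy=4.5,interpolation=3)
cv2.imwrite("pics/crop_s.png",c1)
t=np.zeros((600,800,3),np.uint8)
q=cv2.resize(b[235:335,315:448],None,fx=3,fy=3,interpolation=3);t[:300,:399]=q
q=cv2.resize(b[115:275,145:275],None,fx=3,fy=3,interpolation=3);t[:480,400:790]=q
cv2.imwrite("pics/crop_t.png",t)
E
```

```text
(no output)
```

View pics/crop_s.png

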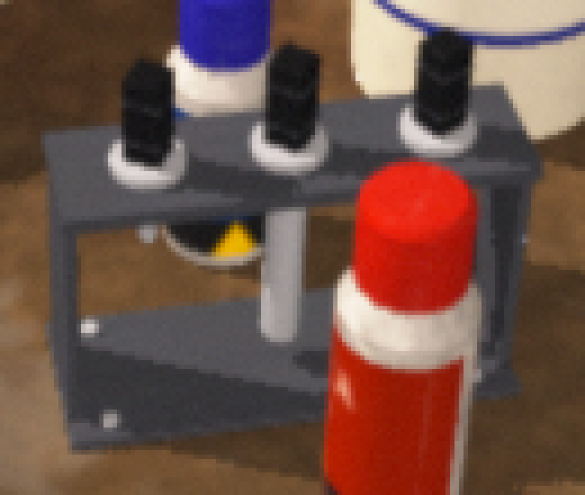

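View pics/crop_t.png

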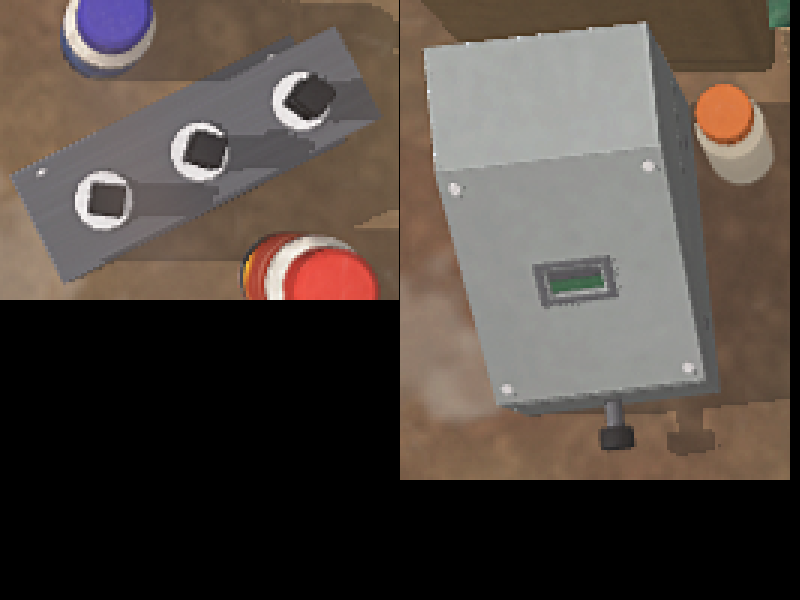

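The middle rod is thick (18 mm against the 34 mm collar). The left one's shaft ends just under the plate, at crop (148,232), so it is short. The release rod is therefore the right one, behind the red can. Next I'll measure.

```bash
python3 - <<'E'
from h import *
T=bot.capture("top");S=bot.capture("side")
print("cams",ray(T,(0,0))[0],ray(S,(0,0))[0])
off=np.array([145,115]);
cr=lambda x,y:np.array([(x-400+.5)/3-.5+145,(y+.5)/3-.5+115])
px=[cr(425,48),cr(647,24),cr(660,147),cr(435,171),cr(498,404),cr(705,380)]
m=np.array([[.1,.065,.163],[.1,-.065,.163],[.025,-.065,.163],[.025,.065,.163],[-.1,.065,.075],[-.1,-.065,.075]])
W=np.array([plane(T,p,z) for p,z in zip(px,m[:,2])])
A=m[:,0]+1j*m[:,1];B=W[:,0]+1j*W[:,1]
r=np.sum((B-B.mean())*np.conj(A-A.mean()));th=np.angle(r);t=B.mean()-np.exp(1j*th)*A.mean()
print("cab",t,np.degrees(th));print("res mm",1e3*(B-t-np.exp(1j*th)*A))
print("slot expected",t+np.exp(1j*th)*-.0375,"meas",plane(T,cr(577,281),.119))
print("knob exp",t+np.exp(1j*th)*-.125,"meas",plane(T,cr(617,437),.049))
print("slot tri? side px expected",proj(S,[(t+np.exp(1j*th)*-.0375).real,(t+np.exp(1j*th)*-.0375).imag,.119]))
# collars
g=T["color"].astype(int);hsv=cv2.cvtColor(T["color"],cv2.COLOR_RGB2HSV)
w=((g.min(2)>150)&(hsv[:,:,1]<40)).astype(np.uint8)
k=(g.max(2)<60).astype(np.uint8)
for c in [(349,301),(382,286),(417,268)]:
    mk=np.zeros_like(w);cv2.circle(mk,c,14,1,-1)
    pts=cv2.findNonZero(w*mk);(e,ax,an)=cv2.minEnclosingCircle(pts)+(0,)
    h=cv2.findNonZero(k*mk);print(c,"collar",e,ax,plane(T,e,.136),"handle rect",cv2.minAreaRect(h))
    e2=cv2.fitEllipse(cv2.convexHull(pts));print(e2,plane(T,e2[0],.136))
for nm,lo,z in(("red",0,.187),("blue",120,.162),("orange",12,.102)):
    H=hsv[:,:,0].astype(int);mm=((abs(H-lo)<7)&(hsv[:,:,1]>150)&(hsv[:,:,2]>100)).astype(np.uint8)
    n,l,s,ce=cv2.connectedComponentsWithStats(mm)
    for i in range(1,n):
        if s[i,4]>150:print(nm,s[i],plane(T,ce[i],z))
t_=np.zeros((600,800,3),np.uint8);b=T["color"][:,:,::-1]
t_[:400,:400]=cv2.resize(b[248:288,397:437],(400,400),interpolation=cv2.INTER_CUBIC)
s=S["color"][:,:,::-1];t_[:400,400:]=cv2.resize(s[232:272,380:420],(400,400),interpolation=cv2.INTER_CUBIC)
cv2.imwrite("pics/rod.png",t_[:400])
E
```

```text
cams [ 0.4926 -0.1718  1.0659] [-0.2694 -0.4399  0.8027]
cab (0.7027345678341623+0.04036163884947359j) 6.471529751582292
res mm [-0.7277-0.8184j -1.5059+0.6826j  0.2707+0.852j   1.3789+0.1185j
  0.4793-1.0306j  0.1048+0.1959j]
slot expected (0.6654735184475898+0.0361350328101789j) meas [0.6655 0.0354 0.119 ]
knob exp (0.5785310698789206+0.026272952051824634j) meas [0.5778 0.0238 0.049 ]
slot tri? side px expected [245.5338 203.5862]
(349, 301) collar (348.9784851074219, 301.44622802734375) 9.66023063659668 [ 0.4976 -0.2222  0.136 ] handle rect ((346.4197998046875, 302.65570068359375), (10.295629501342773, 4.759300231933594), 60.945396423339844)
((349.0286865234375, 301.39410400390625), (18.901674270629883, 19.238431930541992), 174.0816192626953) [ 0.4977 -0.2223  0.136 ]
(382, 286) collar (381.1538391113281, 285.1538391113281) 9.68203353881836 [ 0.5255 -0.2785  0.136 ] handle rect ((383.3584899902344, 284.7452697753906), (11.538285255432129, 10.851484298706055), 15.945395469665527)
((381.0494384765625, 285.1646423339844), (18.467931747436523, 19.309871673583984), 164.6549835205078) [ 0.5255 -0.2783  0.136 ]
(417, 268) collar (414.6294860839844, 268.2554016113281) 9.621779441833496 [ 0.5546 -0.3376  0.136 ] handle rect ((418.1600341796875, 267.1199951171875), (12.0, 13.600000381469727), 36.869895935058594)
((414.73052978515625, 268.1049499511719), (18.39284324645996, 18.940248489379883), 144.8127899169922) [ 0.5548 -0.3377  0.136 ]
red [410 318  31  28 705] [ 0.4479 -0.3434  0.187 ]
red [197 375  70  11 360] [ 0.3746 -0.0283  0.187 ]
red [197 386  67  20 387] [ 0.3444 -0.0259  0.187 ]
blue [365 101  76  45 286] [ 0.8112 -0.2985  0.162 ]
blue [401 110  32  32 392] [ 0.8025 -0.3413  0.162 ]
blue [370 144  48  36 388] [ 0.7338 -0.29    0.162 ]
orange [   0   97  131  110 4230] [0.7731 0.3051 0.102 ]
orange [243 143  20  20 303] [ 0.7724 -0.0496  0.102 ]
```

View pics/rod.png

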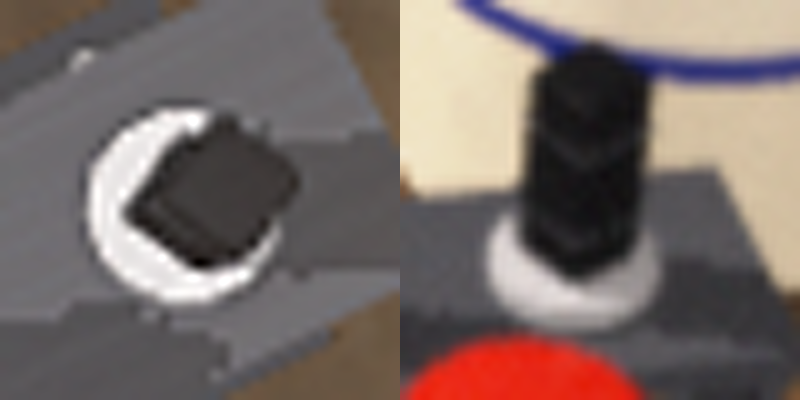

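The zoomed crop shows the handle's top face at about (418,267), with its flats near 37° in the image, so I'll close along world yaw ≈53°. The slot and knob checks agree with the cabinet fit to 1–2 mm. Hole spacing of 62.5 and 66 mm also fits the rack. Next I'll work out the move to above the rod.

```bash
cat >> h.py <<'E'
from scipy.spatial.transform import Rotation as Ro
def down(ya):  # tool pointing down, y axis at world yaw ya
    a=np.radians(ya);y=np.array([np.cos(a),np.sin(a),0]);z=np.array([0,0,-1.]);return np.c_[np.cross(y,z),y,z]
def delta(p,R=None):
    s=bot.read_state();R0=s["tcp_rot"];R=R0 if R is None else R
    print("shift",R0.T@(np.asarray(p)-s["position"]),"rot",np.degrees(Ro.from_matrix(R0.T@R).as_rotvec()),"t",s["time_s"],"F",s["force"])
E
python3 -c "
from h import *
delta([.5548,-.3377,.27],down(53))"
```

```text
shift [-0.6454 -0.6985 -0.0473] rot [-0.0744 -0.0052 12.2046] t 0.2 F [0.7757 0.5098 1.1206]
```

The manual's scale: shifts go in cm and turns go in units of 2 degrees. Converting my numbers, -0.698 m is -69.8, -0.645 m is -64.5, 12.2 degrees is 6.1.

Emit:
{"op": "creep_tool", "data": {
  "deltas": "-3,-3,-5,0,0,0,1\n-64.5,-69.8,-7,0,0,6.1,1\n-64.5,-69.8,-7,0,0,6.1,1\n-64.5,-69.8,-7,0,0,6.1,1\n-64.5,-69.8,-7,0,0,6.1,1\n-64.5,-69.8,-7,0,0,6.1,1\n-64.5,-69.8,-7,0,0,6.1,1\n-64.5,-69.8,-7,0,0,6.1,1\n-64.5,-69.8,-7,0,0,6.1,1\n-64.5,-69.8,-7,0,0,6.1,1\n-64.5,-69.8,-7,0,0,6.1,1\n-64.5,-69.8,-7,0,0,6.1,1\n-64.5,-69.8,-7,0,0,6.1,1\n-64.5,-69.8,-7,0,0,6.1,1\n-64.5,-69.8,-7,0,0,6.1,1\n-64.5,-69.8,-7,0,0,6.1,1\n-64.5,-69.8,-7,0,0,6.1,1\n-64.5,-69.8,-7,0,0,6.1,1\n-64.5,-69.8,-7,0,0,6.1,1\n-64.5,-69.8,-7,0,0,6.1,1"
}}

```text
time_s: 2.2
position: [0.5557, -0.342, 0.292]
tcp_rot: [[-0.797, 0.604, 0.001], [0.604, 0.797, -0.003], [-0.003, -0.001, -1.0]]
force: [-0.1, -0.3, -0.1]
opening: 0.997
grasp_force: 0.0
```

```bash
python3 -c "
from h import *
delta([.5548,-.3377,.27],down(53))"
```

```text
shift [0.0034 0.003  0.022 ] rot [-0.077   0.1491 -0.1894] t 2.2 F [-0.0962 -0.2836 -0.0861]
```

Scaled: 0.003 m is 0.3, 0.149 m is 14.9.

Emit:
{"op": "creep_tool", "data": {
  "deltas": "0.3,0.3,3,0,0,0,0.8\n0.3,0.3,6,0,0,0,0.8\n0.3,0.3,8.5,0,0,0,0.8\n0.3,0.3,11,0,0,0,0.8\n0.3,0.3,13,0,0,0,0.8\n0.3,0.3,14.9,0,0,0,0.8\n0.3,0.3,14.9,0,0,0,0.8\n0.3,0.3,14.9,0,0,0,0.8"
}}

```text
time_s: 3.0
position: [0.5542, -0.3326, 0.1434]
tcp_rot: [[-0.799, 0.602, -0.001], [0.602, 0.799, 0.0], [0.001, 0.0, -1.0]]
force: [0.3, -0.4, -0.3]
opening: 0.802
grasp_force: 0.0
```

```bash
python3 - <<'E'
from h import *
delta([.5548,-.3377,.142],down(53))
t=np.zeros((400,800,3),np.uint8)
for i,(n,u,v) in enumerate((("top",415,265),("side",395,250))):
    b=bot.capture(n)["color"][:,:,::-1];t[:,400*i:400*i+400]=cv2.resize(b[v-50:v+50,u-50:u+50],(400,400),interpolation=cv2.INTER_CUBIC)
cv2.imwrite("pics/g1.png",t)
E
```

```text
shift [-0.0035 -0.0038  0.0014] rot [ 0.0008 -0.0391  0.0041] t 3.0 F [ 0.3208 -0.428  -0.2696]
```

View pics/g1.png

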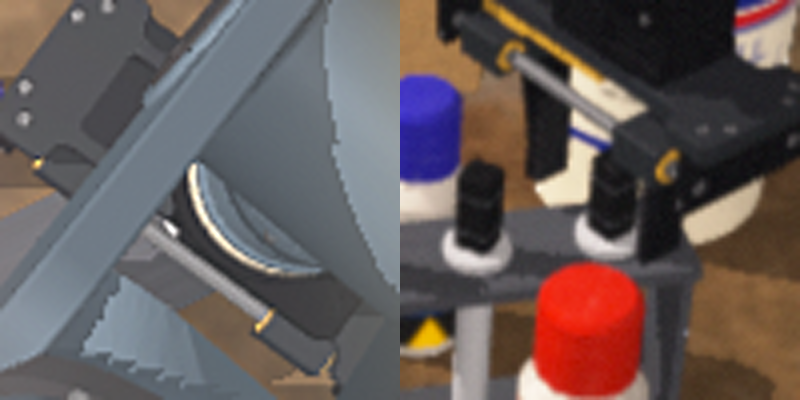

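The fingers straddle the release rod's handle (side crop, x≈150–260). I'll correct by 4 mm and close.

Scaled: -0.004 m is -0.4, -0.0035 m is -0.35.

Emit:
{"op": "creep_tool", "data": {
  "deltas": "-0.35,-0.4,0.1,0,0,0,0.8\n-0.35,-0.4,0.1,0,0,0,0.5\n-0.35,-0.4,0.1,0,0,0,0\n-0.35,-0.4,0.1,0,0,0,0\n-0.35,-0.4,0.1,0,0,0,0\n-0.35,-0.4,0.1,0,0,0,0\n-0.35,-0.4,0.1,0,0,0,0\n-0.35,-0.4,0.1,0,0,0,0\n-0.35,-0.4,0.1,0,0,0,0\n-0.35,-0.4,0.1,0,0,0,0"
}}

```text
time_s: 4.1
position: [0.5546, -0.3379, 0.1425]
tcp_rot: [[-0.799, 0.602, -0.0], [0.602, 0.799, -0.0], [0.0, -0.0, -1.0]]
force: [-0.4, -0.2, -0.3]
opening: 0.208
grasp_force: 30.0
```

Emit:
{"op": "creep_tool", "data": {
  "deltas": "0,0,-2,0,0,0,0\n0,0,-5,0,0,0,0\n0,0,-9,0,0,0,0\n0,0,-13,0,0,0,0\n0,0,-17,0,0,0,0\n0,0,-20,0,0,0,0\n0,0,-20,0,0,0,0"
}}

```text
time_s: 4.8
position: [0.5567, -0.3394, 0.3483]
tcp_rot: [[-0.799, 0.602, 0.009], [0.602, 0.799, -0.007], [-0.011, -0.001, -1.0]]
force: [-0.4, -0.3, -0.8]
opening: 0.207
grasp_force: 30.0
```

```bash
cat >> h.py <<'E'
C=np.array([.7027,.0404,0]);TH=6.47
CR=Ro.from_euler('z',TH,degrees=True).as_matrix()
w=lambda q:C+CR@np.asarray(q,float)
SR=CR@np.c_[np.cross([.819,0,.574],[.574,0,-.819]),[.819,0,.574],[.574,0,-.819]]
AX=SR[:,2]; MOUTH=w([-.0375,0,.119])
E
python3 -c "
from h import *
print(MOUTH,SR)
p=MOUTH-AX*(.1225+.03);print(p)
delta(p,SR);delta(p+[-.03,0,.06],SR)"
```

```text
[0.6654 0.0362 0.119 ] [[-0.1127  0.8138  0.5703]
 [ 0.9939  0.0923  0.0647]
 [ 0.      0.574  -0.819 ]]
[0.5785 0.0263 0.2439]
shift [0.2038 0.3053 0.1019] rot [-32.8338 -13.608   45.235 ] t 4.8 F [-0.3658 -0.315  -0.7779]
shift [0.2271 0.2872 0.0416] rot [-32.8338 -13.608   45.235 ] t 4.8 F [-0.3658 -0.315  -0.7779]
```

Scaled: 0.1 m is 10, 0.287 m is 28.7, 45.2 degrees is 22.6.

Emit:
{"op": "creep_tool", "data": {
  "deltas": "4,5,0,-2.5,-1,3.5,0\n8,10,0,-5.5,-2,7.5,0\n12,14,1,-8,-3.5,11,0\n15,19,2,-11,-4.5,15,0\n19,24,3,-13.5,-5.5,18.5,0\n22.7,28.7,4,-16.4,-6.8,22.6,0\n22.7,28.7,4,-16.4,-6.8,22.6,0\n22.7,28.7,4,-16.4,-6.8,22.6,0\n22.7,28.7,4,-16.4,-6.8,22.6,0\n22.7,28.7,4,-16.4,-6.8,22.6,0\n22.7,28.7,4,-16.4,-6.8,22.6,0\n22.7,28.7,4,-16.4,-6.8,22.6,0"
}}

```text
time_s: 6.0
position: [0.5468, 0.0264, 0.3027]
tcp_rot: [[-0.111, 0.819, 0.563], [0.994, 0.087, 0.069], [0.008, 0.568, -0.823]]
force: [-0.0, -0.9, -0.2]
opening: 0.205
grasp_force: 30.0
```

```bash
python3 - <<'E'
from h import *
p=MOUTH-AX*(.1225+.02);delta(p,SR)
E
```

```text
shift [-0.0041 -0.0074  0.0762] rot [-0.4422 -0.2987 -0.3266] t 6.0 F [-0.0054 -0.8516 -0.2317]
```

Emit:
{"op": "creep_tool", "data": {
  "deltas": "-0.2,-0.4,3,-0.2,-0.15,-0.15,0\n-0.4,-0.74,5.5,-0.2,-0.15,-0.15,0\n-0.4,-0.74,7.6,-0.2,-0.15,-0.15,0\n-0.4,-0.74,7.6,-0.2,-0.15,-0.15,0\n-0.4,-0.74,7.6,-0.2,-0.15,-0.15,0\n-0.4,-0.74,7.6,-0.2,-0.15,-0.15,0\n-0.4,-0.74,7.6,-0.2,-0.15,-0.15,0"
}}

```text
time_s: 6.7
position: [0.5834, 0.0283, 0.237]
tcp_rot: [[-0.114, 0.813, 0.571], [0.993, 0.093, 0.065], [-0.0, 0.574, -0.819]]
force: [0.4, 0.5, -1.1]
opening: 0.204
grasp_force: 30.0
```

```bash
python3 - <<'E'
from h import *
p=MOUTH-AX*(.1225+.02);delta(p,SR);s=bot.read_state();R=s["tcp_rot"]
tip=s["position"]+R[:,2]*.1225
t=np.zeros((400,800,3),np.uint8)
for i,(n,u,v) in enumerate((("top",210,210),("side",245,205))):
    c=bot.capture(n);b=c["color"][:,:,::-1];t[:,400*i:400*i+400]=cv2.resize(b[v-40:v+40,u-40:u+40],(400,400),interpolation=cv2.INTER_CUBIC)
    f=lambda X:(proj(c,X)-[u-40,v-40]+.5)*5-.5+[400*i,0]
    print(n,"tip",f(tip),"collar",f(tip-R[:,2]*.11),"mouth",f(MOUTH),"mouth corners",[f(w([-.0375+a*.0075*.819,b*.016,.119+a*.0075*.574])).round() for a in(1,-1) for b in (1,-1)])
cv2.imwrite("pics/ins.png",t)
E
```

```text
shift [-0.0014 -0.0002  0.0014] rot [ 0.0391 -0.0399  0.064 ] t 6.7 F [ 0.3874  0.4681 -1.1137]
top tip [156.1836 218.9081] collar [112.4985 367.0465] mouth [168.1635 193.761 ] mouth corners [array([119., 180.]), array([209., 170.]), array([128., 218.]), array([217., 207.])]
side tip [589.8614 176.6245] collar [523.6217  77.2041] mouth [604.5607 194.9577] mouth corners [array([574., 177.]), array([641., 183.]), array([568., 207.]), array([635., 213.])]
```

View pics/ins.png

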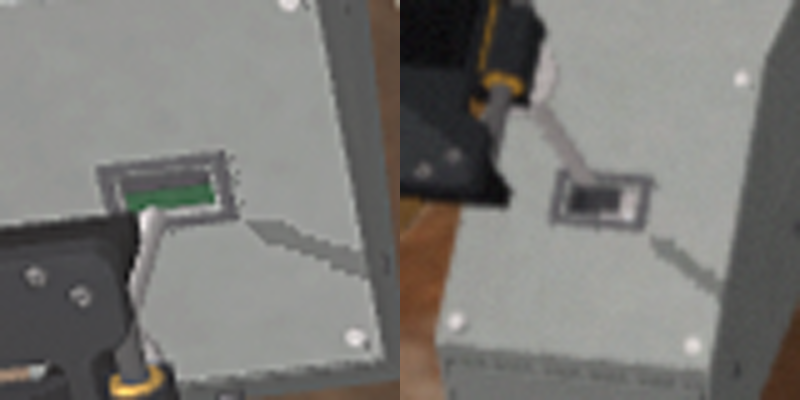

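The slot sits at (168,193) in the top crop and (602,200) in the side crop. The rod tip is at about (152,210) and (588,179), so both match prediction to about 1 mm. I'll push in 45 mm along the axis.

Scaled: 0.045 m is 4.5, -0.0014 m is -0.14.

Emit:
{"op": "creep_tool", "data": {
  "deltas": "-0.14,0,0.8,0,0,0,0\n-0.14,0,1.6,0,0,0,0\n-0.14,0,2.4,0,0,0,0\n-0.14,0,3.2,0,0,0,0\n-0.14,0,4,0,0,0,0\n-0.14,0,4.5,0,0,0,0\n-0.14,0,4.5,0,0,0,0\n-0.14,0,4.5,0,0,0,0"
}}

```text
time_s: 7.6
position: [0.609, 0.0303, 0.1984]
tcp_rot: [[-0.114, 0.815, 0.569], [0.993, 0.093, 0.066], [0.001, 0.572, -0.82]]
force: [-0.4, -0.1, -0.8]
opening: 0.207
grasp_force: 30.0
```

```bash
python3 -c "
from h import *
delta(MOUTH+AX*(.048-.1225),SR)"
```

```text
shift [-0.0006  0.001   0.0231] rot [-0.108  -0.1012  0.0535] t 7.6 F [-0.3707 -0.0658 -0.7836]
```

Scaled: 0.027 m is 2.7, 0.029 m is 2.9.

Emit:
{"op": "creep_tool", "data": {
  "deltas": "0,0,0.8,0,0,0,0\n0,0,1.5,0,0,0,0\n0,0,2,0,0,0,0\n0,0,2.4,0,0,0,0\n0,0,2.7,0,0,0,0\n0,0,2.9,0,0,0,0\n0,0,2.9,0,0,0,0\n0,0,2.9,0,0,0,0"
}}

```text
time_s: 8.4
position: [0.6257, 0.0322, 0.1755]
tcp_rot: [[-0.114, 0.814, 0.57], [0.993, 0.093, 0.066], [0.0, 0.574, -0.819]]
force: [-2.5, -0.1, 2.7]
opening: 0.203
grasp_force: 30.0
```

```bash
python3 -c "
from h import *
delta(MOUTH+AX*(.055-.1225),SR)
b=bot.capture('top')['color'][:,:,::-1];cv2.imwrite('pics/press.png',cv2.resize(b[220:330,150:290],None,fx=3,fy=3))"
```

```text
shift [-0.0005  0.0003  0.0017] rot [-0.0296 -0.0767  0.0639] t 8.4 F [-2.5127 -0.1034  2.6864]
```

View pics/press.png

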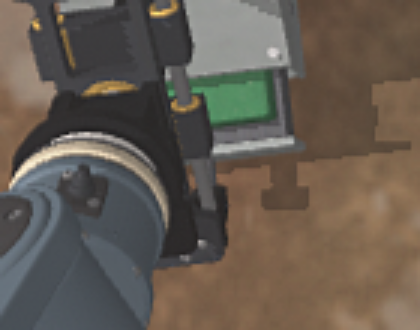

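The drawer has sprung out: its green interior is visible at crop (240,100) and its front at (250,150). Now I'll withdraw the rod squarely.

Scaled: -0.14 m is -14, -0.11 m is -11.

Emit:
{"op": "creep_tool", "data": {
  "deltas": "0,0,-1,0,0,0,0\n0,0,-3,0,0,0,0\n0,0,-5,0,0,0,0\n0,0,-8,0,0,0,0\n0,0,-11,0,0,0,0\n0,0,-14,0,0,0,0\n0,0,-14,0,0,0,0"
}}

```text
time_s: 9.15
position: [0.5454, 0.0228, 0.2926]
tcp_rot: [[-0.114, 0.812, 0.573], [0.993, 0.094, 0.065], [-0.001, 0.576, -0.817]]
force: [1.1, -0.3, -1.6]
opening: 0.204
grasp_force: 30.0
```

```bash
python3 -c "
from h import *
p=[.5547,-.3378,.345]
delta(p,down(53))"
```

```text
shift [-0.3593  0.0037 -0.0608] rot [ 33.1956  14.3294 -44.9056] t 9.15 F [ 1.0738 -0.2539 -1.6201]
```

Scaled: -0.03 m is -3, -0.359 m is -35.9, -44.9 degrees is -22.45.

Emit:
{"op": "creep_tool", "data": {
  "deltas": "-1,2,-3,0,0,0,0\n-4,3.5,-6,2,1,-3,0\n-8,4,-7,4.5,2,-6,0\n-13,3.5,-7,7,3,-9.5,0\n-18,2.5,-7,9.5,4,-13,0\n-23,2,-6.5,12,5,-16.5,0\n-28,1,-6,14.5,6,-20,0\n-32.5,0.5,-6,16.6,7.15,-22.45,0\n-35.9,0.4,-6,16.6,7.15,-22.45,0\n-35.9,0.4,-6,16.6,7.15,-22.45,0\n-35.9,0.4,-6,16.6,7.15,-22.45,0\n-35.9,0.4,-6,16.6,7.15,-22.45,0\n-35.9,0.4,-6,16.6,7.15,-22.45,0"
}}

```text
time_s: 10.45
position: [0.5561, -0.3358, 0.341]
tcp_rot: [[-0.799, 0.601, -0.004], [0.601, 0.799, 0.002], [0.005, -0.001, -1.0]]
force: [0.3, 0.5, -1.1]
opening: 0.208
grasp_force: 30.0
```

```bash
python3 - <<'E'
from h import *
delta([.5547,-.3378,.30],down(53));s=bot.read_state()
tip=s["position"]+s["tcp_rot"][:,2]*.1225
t=np.zeros((400,800,3),np.uint8)
for i,(n,u,v) in enumerate((("top",415,265),("side",390,235))):
    c=bot.capture(n);b=c["color"][:,:,::-1];t[:,400*i:400*i+400]=cv2.resize(b[v-50:v+50,u-50:u+50],(400,400),interpolation=cv2.INTER_CUBIC)
    f=lambda X:(proj(c,X)-[u-50,v-50]+.5)*4-.5+[400*i,0]
    print(n,"tip",f(tip),"hole",f([.5547,-.3378,.13]))
cv2.imwrite("pics/ret.png",t)
E
```

```text
shift [-0.0003 -0.0024  0.041 ] rot [-0.0567 -0.2685  0.0731] t 10.45 F [ 0.2552  0.477  -1.1129]
top tip [231.5658 198.1181] hole [198.1369 215.1811]
side tip [639.121  146.4841] hole [628.7455 293.9565]
```

View pics/ret.png

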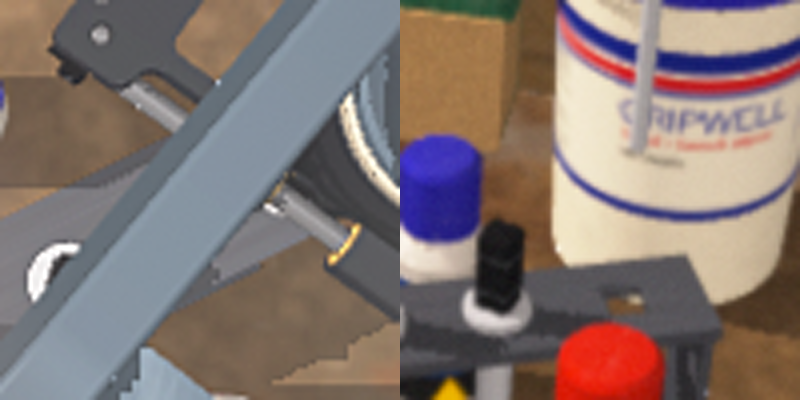

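The rod tip is at (639,150) and the empty hole at (628,298) in the side crop, both as predicted with the same 1 px offset. I'll lower it.

Scaled: 0.075 m is 7.5, -0.0024 m is -0.24, -0.27 degrees is -0.135.

Emit:
{"op": "creep_tool", "data": {
  "deltas": "0,-0.24,3,0,-0.135,0,0\n0,-0.24,5.5,0,-0.135,0,0\n0,-0.24,7.5,0,-0.135,0,0\n0,-0.24,7.5,0,-0.135,0,0\n0,-0.24,7.5,0,-0.135,0,0\n0,-0.24,7.5,0,-0.135,0,0\n0,-0.24,7.5,0,-0.135,0,0"
}}

```text
time_s: 11.25
position: [0.555, -0.3396, 0.2679]
tcp_rot: [[-0.799, 0.602, 0.002], [0.602, 0.799, -0.004], [-0.004, -0.002, -1.0]]
force: [0.2, 0.4, -1.6]
opening: 0.202
grasp_force: 30.0
```

```bash
python3 -c "
from h import *
delta([.5547,-.3378,.1425],down(53))"
```

```text
shift [0.0018 0.0015 0.1254] rot [-0.1047  0.2242 -0.0006] t 11.25 F [ 0.2243  0.4388 -1.5595]
```

Emit:
{"op": "creep_tool", "data": {
  "deltas": "0.18,0.15,1,0,0,0,0\n0.18,0.15,3,0,0,0,0\n0.18,0.15,5,0,0,0,0\n0.18,0.15,7,0,0,0,0\n0.18,0.15,9,0,0,0,0\n0.18,0.15,10.5,0,0,0,0\n0.18,0.15,11.8,0,0,0,0\n0.18,0.15,12.3,0,0,0,0\n0.18,0.15,12.4,0,0,0,0\n0.18,0.15,12.4,0,0,0,0"
}}

```text
time_s: 12.25
position: [0.554, -0.3373, 0.1425]
tcp_rot: [[-0.799, 0.602, 0.0], [0.602, 0.799, -0.002], [-0.002, -0.002, -1.0]]
force: [0.9, 0.7, 0.2]
opening: 0.207
grasp_force: 30.0
```

Seated at the original height. I'll release to about the earlier opening and lift.

Scaled: -0.16 m is -16, -0.13 m is -13.

Emit:
{"op": "creep_tool", "data": {
  "deltas": "0,0,0,0,0,0,0.4\n0,0,0,0,0,0,0.7\n0,0,0,0,0,0,0.8\n0,0,0,0,0,0,0.8\n0,0,-1,0,0,0,0.8\n0,0,-4,0,0,0,0.8\n0,0,-8,0,0,0,0.8\n0,0,-13,0,0,0,0.8\n0,0,-16,0,0,0,0.8\n0,0,-16,0,0,0,0.8"
}}

```text
time_s: 13.25
position: [0.5563, -0.3388, 0.3095]
tcp_rot: [[-0.799, 0.602, 0.01], [0.602, 0.799, -0.011], [-0.014, -0.003, -1.0]]
force: [0.3, -1.5, 0.6]
opening: 0.798
grasp_force: 0.0
```

```bash
python3 -c "
from h import *
delta([.45,-.05,.30],down(96.5))"
```

```text
shift [0.2588 0.1667 0.0054] rot [ -0.4491   0.713  -43.5022] t 13.25 F [ 0.3436 -1.5122  0.5991]
```

Scaled: 0.029 m is 2.9, 0.19 m is 19, -40 degrees is -20.

Emit:
{"op": "creep_tool", "data": {
  "deltas": "4,0.6,0,0,0,-4,0.8\n8,1.2,0,0,0,-8,0.8\n12,1.8,0,0,0,-12,0.8\n16,2.4,0,0,0,-16,0.8\n19,2.9,0,-0.2,0.35,-20,0.8\n19,2.9,0,-0.2,0.35,-21.75,0.8\n19,2.9,0,-0.2,0.35,-21.75,0.8"
}}

```text
time_s: 13.95
position: [0.4187, -0.1984, 0.3019]
tcp_rot: [[-0.994, -0.113, -0.01], [-0.113, 0.994, 0.008], [0.009, 0.009, -1.0]]
force: [-0.7, -0.8, -0.3]
opening: 0.799
grasp_force: 0.0
```

```bash
python3 - <<'E'
from h import *
T=bot.capture("top");S=bot.capture("side")
t=np.zeros((600,800,3),np.uint8)
for i,(c,u,v) in enumerate(((T,215,270),(S,240,260))):
    b=c["color"][:,:,::-1];t[:400,400*i:400*i+400]=cv2.resize(b[v-40:v+40,u-40:u+40],(400,400),interpolation=cv2.INTER_CUBIC)
    for d in(.035,.05):print((proj(c,w([-.125-d,0,.038]))-[u-40,v-40]+.5)*5-.5+[400*i,0])
t[400:,:200]=cv2.resize(T["color"][240:320,330:450,::-1],(200,200));t[400:,200:500]=cv2.resize(S["color"][230:350,300:450,::-1],(300,200))
cv2.imwrite("pics/knob.png",t)
E
```

```text
[220.033  244.3839]
[223.9455 283.2372]
[566.0448 221.6531]
[555.4336 243.1814]
```

View pics/knob.png

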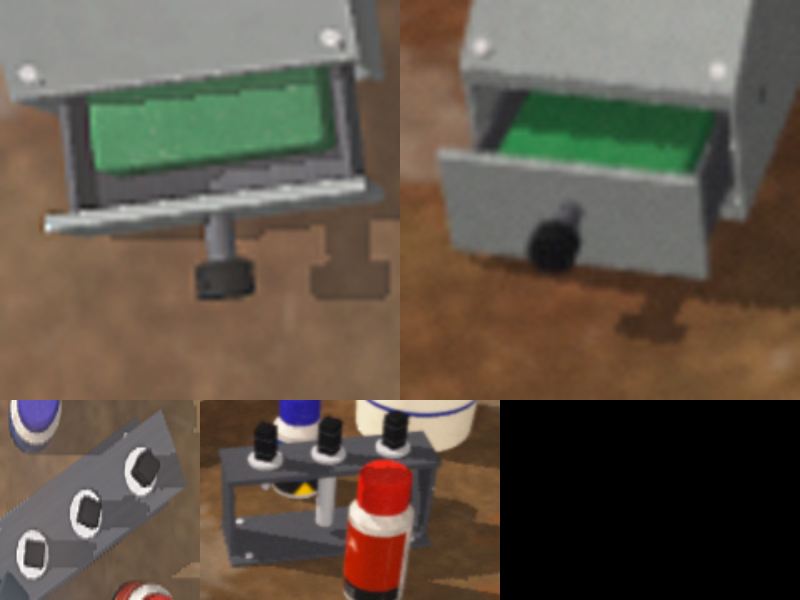

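The knob is at (224,278) in the top crop, so the drawer is open about 48 mm. The rod hangs properly in the rack and the cans are standing. Next I'll move above the knob.

```bash
python3 -c "
from h import *
print(w([-.173,0,.02]));delta(w([-.173,0,.14]),down(96.5))"
```

```text
[0.5308 0.0209 0.02  ]
shift [-0.1365  0.2051  0.1625] rot [ 0.5105 -0.5178 -0.0956] t 14.05 F [ 0.0936  0.3637 -0.0631]
```

Scaled: 0.205 m is 20.5, 0.185 m is 18.5, -0.5 degrees is -0.25.

Emit:
{"op": "creep_tool", "data": {
  "deltas": "-2.5,4,2,0.25,-0.25,0,0.8\n-5,7.5,5,0.25,-0.25,0,0.8\n-7.5,11,8,0.25,-0.25,0,0.8\n-10,15,11,0.25,-0.25,0,0.8\n-12,18.5,14,0.25,-0.25,0,0.8\n-13.65,20.5,16.2,0.25,-0.25,0,0.8\n-13.65,20.5,16.2,0.25,-0.25,0,0.8\n-13.65,20.5,16.2,0.25,-0.25,0,0.8\n-13.65,20.5,16.2,0.25,-0.25,0,0.8"
}}

```text
time_s: 14.95
position: [0.5308, 0.0201, 0.141]
tcp_rot: [[-0.994, -0.112, 0.0], [-0.112, 0.994, -0.0], [-0.0, -0.0, -1.0]]
force: [0.3, -0.0, -0.2]
opening: 0.8
grasp_force: 0.0
```

```bash
python3 -c "
from h import *
delta(w([-.173,0,.021]),down(96.5))"
```

```text
shift [-0.      0.0008  0.12  ] rot [-0.0097  0.0177 -0.0808] t 14.95 F [ 0.3013 -0.016  -0.2054]
```

Scaled: 0.119 m is 11.9, 0.11 m is 11.

Emit:
{"op": "creep_tool", "data": {
  "deltas": "0,0.1,3,0,0,0,0.8\n0,0.1,6,0,0,0,0.8\n0,0.1,9,0,0,0,0.8\n0,0.1,11,0,0,0,0.8\n0,0.1,11.9,0,0,0,0.8\n0,0.1,11.9,0,0,0,0.8\n0,0.1,11.9,0,0,0,0.8\n0,0.1,11.9,0,0,0,0.5\n0,0.1,11.9,0,0,0,0\n0,0.1,11.9,0,0,0,0\n0,0.1,11.9,0,0,0,0\n0,0.1,11.9,0,0,0,0\n0,0.1,11.9,0,0,0,0\n0,0.1,11.9,0,0,0,0"
}}

```text
time_s: 16.35
position: [0.5307, 0.0209, 0.0216]
tcp_rot: [[-0.993, -0.115, 0.001], [-0.115, 0.993, -0.002], [-0.0, -0.002, -1.0]]
force: [0.3, -17.0, -2.0]
opening: 0.249
grasp_force: 8.1
```

The grip is on the knob (21.7 mm). The side force shows it lies about 2 mm towards −y, so I'll ease that off and pull along tool +x.

Scaled: -0.002 m is -0.2, 0.037 m is 3.7.

Emit:
{"op": "creep_tool", "data": {
  "deltas": "0,-0.1,0,0,0,0,0\n0,-0.2,0,0,0,0,0\n0.6,-0.2,0,0,0,0,0\n1.3,-0.2,0,0,0,0,0\n2,-0.2,0,0,0,0,0\n2.7,-0.2,0,0,0,0,0\n3.3,-0.2,0,0,0,0,0\n3.7,-0.2,0,0,0,0,0\n3.7,-0.2,0,0,0,0,0"
}}

```text
time_s: 17.25
position: [0.492, 0.016, 0.0215]
tcp_rot: [[-0.994, -0.113, -0.003], [-0.113, 0.994, 0.001], [0.003, 0.001, -1.0]]
force: [-0.4, 0.4, 0.3]
opening: 0.241
grasp_force: 30.0
```

```bash
python3 -c "
from h import *
delta(w([-.220,0,.0215]),down(96.5))"
```

```text
shift [0.0079 0.0005 0.    ] rot [ 0.0551 -0.1712 -0.0111] t 17.25 F [-0.3684  0.4401  0.3467]
```

Scaled: 0.011 m is 1.1, 0.009 m is 0.9.

Emit:
{"op": "creep_tool", "data": {
  "deltas": "0.4,0,0,0,0,0,0\n0.7,0,0,0,0,0,0\n0.9,0,0,0,0,0,0\n1.1,0,0,0,0,0,0\n1.1,0,0,0,0,0,0\n1.1,0,0,0,0,0,0"
}}

```text
time_s: 17.85
position: [0.4845, 0.015, 0.0216]
tcp_rot: [[-0.994, -0.112, 0.003], [-0.112, 0.994, 0.0], [-0.003, 0.0, -1.0]]
force: [3.9, 2.5, -4.5]
opening: 0.24
grasp_force: 30.0
```

```bash
python3 -c "
from h import *
delta(w([-.220,0,.0215]),down(96.5))"
```

```text
shift [0.0004 0.0007 0.0001] rot [ 0.0044  0.1915 -0.0612] t 17.85 F [ 3.9351  2.5266 -4.5408]
```

Scaled: 0.003 m is 0.3, 0.002 m is 0.2.

Emit:
{"op": "creep_tool", "data": {
  "deltas": "0.2,0,0,0,0,0,0\n0.3,0,0,0,0,0,0\n0.3,0,0,0,0,0,0\n0.3,0,0,0,0,0,0"
}}

```text
time_s: 18.25
position: [0.4846, 0.0149, 0.0216]
tcp_rot: [[-0.994, -0.111, 0.009], [-0.111, 0.994, 0.0], [-0.009, -0.001, -1.0]]
force: [8.0, 8.5, -7.2]
opening: 0.243
grasp_force: 30.0
```

Firm stop reached: no more motion and the force is rising. I'll relax, release and lift.

Emit:
{"op": "creep_tool", "data": {
  "deltas": "-0.2,0,0,0,0,0,0\n-0.3,0,0,0,0,0,0\n-0.3,0,0,0,0,0,0.4\n-0.3,0,0,0,0,0,0.8\n-0.3,0,0,0,0,0,0.8\n-0.3,0,0,0,0,0,0.8\n-0.3,0,0,0,0,0,0.8\n-0.3,0,-2,0,0,0,0.8\n-0.3,0,-5,0,0,0,0.8\n-0.3,0,-9,0,0,0,0.8\n-0.3,0,-13,0,0,0,0.8\n2,-4,-17,0,0,0,0.8\n4,-8,-20,0,0,0,0.8\n5,-12,-22,0,0,0,0.8\n6,-16,-22,0,0,0,0.8\n6,-20,-22,0,0,0,0.8\n6,-20,-22,0,0,0,0.8\n6,-20,-22,0,0,0,0.8"
}}

```text
time_s: 20.05
position: [0.4421, -0.1916, 0.2412]
tcp_rot: [[-0.994, -0.11, -0.001], [-0.11, 0.994, 0.001], [0.001, 0.002, -1.0]]
force: [0.1, 0.8, -0.4]
opening: 0.801
grasp_force: 0.0
```

```bash
python3 - <<'E'
from h import *
T=bot.capture("top");S=bot.capture("side")
t=np.zeros((600,800,3),np.uint8)
t[:300,:400]=cv2.resize(T["color"][:,:,::-1],(400,300));t[:300,400:]=cv2.resize(S["color"][:,:,::-1],(400,300))
t[300:,:300]=cv2.resize(T["color"][230:330,165:265,::-1],(300,300));t[300:,300:600]=cv2.resize(S["color"][225:345,300:420,::-1],(300,300))
for d in(.085,.095):print((proj(T,w([-.125-d,0,.049]))-[165,230])*3+[0,300])
cv2.imwrite("pics/end.png",t)
E
```

```text
[165.4616 523.3903]
[167.0547 539.2417]
```

View pics/end.png

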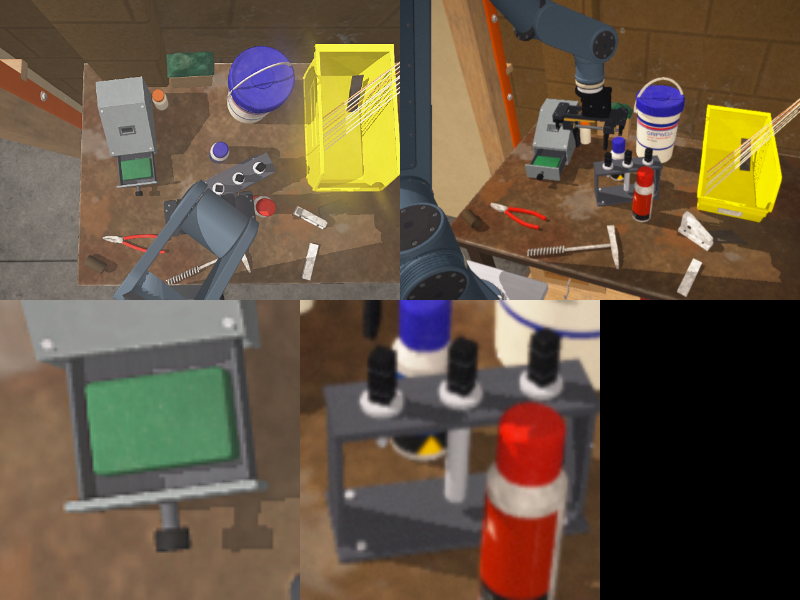

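The drawer is open to its stop, with the knob at (171,540) against about 539 predicted for 95 mm. All three rods hang in the rack, and the cans and jar are standing.

```bash
python3 -c "
from rig import bot
print(bot.hand_in())"
```

```text
the job is handed in; nothing more can be done
None
```

I pressed the catch with the release rod, hung the rod back in its hole, pulled the drawer open to its stop and handed the job in at about 20 s; in the last pictures the other rods, the cans and the jar all still stood in place.

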